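# Unclamp the repaired casting and stand it on the finished tray

## Robot

A 6-joint arm with a two-finger parallel gripper is mounted at the origin on the work surface. World frame = base frame: x ahead of the robot, y to its left, z up, the work surface at z = 0. Lengths are in m, angles in rad, forces in N, time in s.
With the tool pointing down it reaches from about 0.35 to 0.975 m from the base axis. Payload 4.9 kg.
Tool frame: the origin (TCP) lies on the centre line of the jaws, within the pads' length; the fingertips stand 17 mm ahead of it and the grasp point (between the pads) lies 2 mm behind it (ctrl.tcp_to_tips is the x of the fingertips in the tool frame, in m); x points along the fingers, z is the direction in which the jaws open and shut, and the axes are right-handed (so a half turn about x gives the same grasp; the last joint's range is limited). The gripper opens to 85 mm and grips with 20 to 120 N. Pads are 22 mm wide; open, the fingers measure 114 mm over their backs; the gripper's body (76 mm by 85 mm) begins 54 mm behind the grasp point. The pads swing forward as they close: fully open they stand 13 mm farther back than shut.
Start: joints at [1.023, 0.053, 1.613, -0, 1.476, -0.119], TCP at [0.26, 0.568, 0.248] pointing down, gripper open.
Joint ranges: [-3.01, 3.01], [-1.01, 2.22], [0.06, 2.58], [-1.02, 4.17], [0.09, 2.62], [-3.14, 3.14]. Speed limits (rad/s): [2.57, 2.57, 3.14, 3.14, 3.14, 3.14].

## Interface

Orientations are given as a rotation vector (axis times angle).
In Python, from station import ctrl, cams, finder gives the robot as it stands.
- The arm moves only by the tool step_arm, never from a script. Its argument "moves" is a list of rows, each a list of 3 entries, a list of its own where there are three numbers: the shift along the tool's x, y, z in cm, then the turn, a rotation vector about the tool's x, y, z in degrees, then the opening, from 0 (shut) to 1 (fully open). A call has exactly 10 rows; each row is the pose to reach, as a shift and turn from the pose measured when the call began, along the tool's axes at that moment; what a row does not reach only later rows make up. A row lasts 1/12 s, in which the tool goes at most 41.7 mm and 7.16 degrees, less where a joint would pass 70% of its speed; a pose out of reach is approached as far as the arm can. A call with a gripper value outside its range is refused whole. The fingers move at their own pace and stop on an object; "grip_force" is the grip in N (left out, the last holds). Time passes only in rows, so rows that repeat a pose let the fingers close, or fill a call up. It gives the time, the measured TCP pose, the force and the opening at its end, in the units of the state.
- ctrl.get_obs(): the state, without advancing time (a new reading comes with each control period).
- cams.get_image(name): name is "scene" or "top"; returns a dict with "pixels" (384x512x3 uint8, blue, green, red), "fx", "fy", "cx", "cy" (pixels), "position" and "attitude" of the camera in the world. Camera axes: x right, y up, looking along -z (the intrinsics and any distortion apply to the point x, -y, -z); pixel columns grow to the right and rows downward; lengths in m; the calibration is good to about 2 mm. A picture is of the moment at which its call begins. There is no depth.
- ctrl.finish_job(): hands the job in, once; it reports no verdict.
Trained networks look in the newest picture that a camera, given by its name, has taken for a name from the list of things; names that differ only in an ending like _2 or _b are one class to them, and where a whole thing is asked for, a point or a joint stands for the part that bears it (a point fixed in the world has none). Each returns a list of dicts, best first, with "conf" (0 to 1); they miss things now and then, are a little off and sometimes report something else, mostly with a low value. They report only what shows in the picture. A call takes as long as a camera call. They do not tell look-alikes from the thing itself.
- finder.find_in(camera, name): "at" ([column, row] in pixels, amid what is visible of it).
- finder.regions_of(camera, name): "region" (384x512 bool, what is visible of it) and "at" ([column, row] in pixels, amid what is visible of it).
- finder.tip_of(camera, name): "at" ([column, row] in pixels: a listed point, or the origin of a listed thing).
The state is a dict: "t": time; "q": joint angles; "dq": joint speeds; "effort": joint torques, N m; "tool_pos": TCP position; "tool_rot": TCP orientation; "contact_force": force on the tool from outside, world axes, zero at the start; "wrist_torque": the same for the moment, N m; "opening": finger opening in m.
Only numpy, scipy, OpenCV 4.12 (cv2) and the standard library are available. Lean on these libraries where they do the work, as an engineer would, in place of code of your own. Each camera call takes 0.05 s, during which the arm holds its last target. There are 200 camera calls.

## Task

The weld repair on the pale casting in the vise is done. Push the vise's sliding jaw open all the way to its stop, ease the casting sideways out from under the fixed jaw's lip, lift it out upright, and set it down gently (not dropped), standing on its foot, inside the tray with the green rim. Leave the vise open and everything else where it is, then let go.

Things in the scene. Friction and masses are not known exactly. Their poses are not given: they have to be found in the camera images.
- vise: Blue quick-slide vise bolted to the bench. Origin on its underside (bench height) below the seat's centre; z up; x is the sliding direction, from the fixed jaw (x = -70 to -36.5 mm) towards the sliding jaw. Base 30 mm thick, x = -70 to +165, y = -50 to +50 mm; four low bolt ears reach y = +-75 mm. Its yaw varies.
- vise_seat (a point): Centre of the seat, the top of the vise base, 30 mm above the bench; axes as the vise. The fixed jaw's steel lip overhangs the seat up to x = -28.5 mm; its underside is 14 mm and its top 26 mm above the seat, so it covers 7.5 mm of the casting's foot (12 mm thick).
- jaw (a joint): Sliding jaw (m): 0 = shut on the casting's foot, 0.045 = at its stop, fully open, along the vise's +x. May start up to 5 mm open. About 6 N of friction, no spring: it stays where left. 100 mm wide; shut, its face is at x = +36.5 and its lip (same heights as the fixed one) reaches +28 mm. Its flat top is 56 mm above the bench, out to x = +111 mm.
- jaw_plate (a point): Centre of the casting-side face of the upright red push plate on the sliding jaw; push it along the vise's +x to open. Plate 12 mm thick (x), 70 wide (y), 42 high, top edge 98 mm above the bench. Shut, this point is at x = +92 mm from the vise origin, 77 mm above the bench, with 69 mm of free space to the casting's barrel. Axes as the vise; moves with the jaw.
- casting: Pale grey repaired casting, copper weld bead, 0.3 to 0.65 kg: open-topped round barrel, diameter 46 mm, on a foot 72 (x) x 84 (y) x 12 mm; 80 mm high in all. Origin under the foot's centre, z up. Starts on the seat, axes as the vise's, up to 12 mm off along y, both lips over its foot: slide it 8 to 36 mm (best 20) to the vise's +x before lifting. Grip the barrel above the lips.
- green_tray: Fixed square steel tray with a green rim, the place for finished parts, 170 x 170 mm, inner floor 154 x 154 mm, rim 8 mm above the floor. Origin on the underside at its centre. Empty. Which side it stands on varies.
- green_tray_floor (a point): Centre of the green tray's inner floor, 10 mm above the bench; axes as the tray.
- red_tray: The same tray with a red rim, for rejects. Fixed; origin as the green one.
- reject: Rust-brown casting of the same shape and size, standing in the red tray. Leave it alone.
- spray_can: Blue and yellow spray can, 64 mm in diameter, 190 mm high, standing at the far side of the bench; origin under its base. Leave alone.
- paste_jar: Orange jar, 68 mm in diameter, 70 mm high, at the far side; origin under its base. Leave alone.
- hammer: Hammer lying at the far side, on the robot's right. Leave alone.
- angle_block: Red L-shaped magnet block, 70 x 20 x 72 mm, at the far side. Leave alone.
Mind the look-alikes: they are no part of the job. Several things have the shape of the casting; the one meant has the colours described above.

How it is judged:
On the way, in this order (a step that is already met when the one before it is completed fails the run):
1. the sliding jaw is pushed open to its stop (within 5 mm) while the casting still stands on the seat (value of joint jaw above 0.04 m and z of casting in the frame of vise_seat below 0.006 m), for 0.2 s.
2. the casting is lifted upright clear of the jaws (z of casting in the frame of vise_seat above 0.03 m and angle between casting's own z axis and vertical below 0.3 rad), for 0.1 s.
3. the casting is lowered to within 6 mm of the green tray's floor, inside the rim and upright, while still held (x of casting in the frame of green_tray_floor between -0.05 and 0.05 m and y of casting in the frame of green_tray_floor between -0.05 and 0.05 m and z of casting in the frame of green_tray_floor between -0.004 and 0.006 m and angle between casting's own z axis and vertical below 0.15 rad and contact force between the fingers and casting above 0.5 N), for 0.1 s.
At the end, for the whole second after the job is handed in: The casting stands flat and still (foot within 4 mm of the floor, tilt under 0.08 rad, centre within 50 mm of the tray's centre along each tray axis) inside the green tray, released; the jaw is still open (over 38 mm); the reject and the loose things are within 30 mm of where they were (x of casting in the frame of green_tray_floor between -0.05 and 0.05 m and y of casting in the frame of green_tray_floor between -0.05 and 0.05 m and z of casting in the frame of green_tray_floor between -0.004 and 0.004 m and angle between casting's own z axis and vertical below 0.08 rad and linear speed of casting below 0.02 m/s and value of joint jaw above 0.038 m and contact force between the fingers and casting below 0.1 N and distance of each of reject, spray_can, paste_jar, hammer, angle_block from where it was at the start of the episode below 0.03 m); the robot touches nothing.
It fails at once if the casting is tipped by more than 0.4 rad (angle between casting's own z axis and vertical above 0.4 rad).
It fails at once if the reject or another bystander is shifted by more than 30 mm (distance of any of reject, spray_can, paste_jar, hammer, angle_block from where it was at the start of the episode above 0.03 m).
It also fails if it takes over 56 s, if anything falls off the work surface, if the arm or the gripper's body presses on something with over 40 N, if the wrist force passes 120 N, or if a joint passes its speed limit or range.

## Working session

There is one attempt and no reset: what is moved stays moved. The work goes in short steps, Python scripts to look and compute and a tool call to move; the robot and the scene stay as the last step left them, time stands still between calls to the robot, and variables do not carry over. Pictures are saved under pics/ and viewed, on a budget of 10 in all, crops included, one or two more only if the job needs it, and the job is handed in when it is done.

Besides the shell and the picture viewer there is one more tool, called after "Emit:" as name(argument=value, ...), one argument or row to a line, values as JSON. step_arm: Moves the arm, as the interface text tells. Its arguments: {"type":"object","properties":{"moves":{"type":"array"},"grip_force":{"type":"number"}},"required":["moves"]}

```bash
mkdir -p pics; ls; cat > h.py <<'E'
import numpy as np, cv2
from scipy.spatial.transform import Rotation as R
from station import ctrl, cams, finder
def att(a):
    a=np.array(a,float)
    return a if a.shape==(3,3) else (R.from_rotvec(a).as_matrix() if a.size==3 else R.from_quat(a).as_matrix())
def ray(im,px):
    d=np.array([(px[0]-im['cx'])/im['fx'],-(px[1]-im['cy'])/im['fy'],-1.])
    return np.array(im['position']),att(im['attitude'])@d
def atz(im,px,z):
    p,d=ray(im,px); return p+d*(z-p[2])/d[2]
def tri(i1,p1,i2,p2):
    a,d=ray(i1,p1);b,e=ray(i2,p2)
    d=d/np.linalg.norm(d);e=e/np.linalg.norm(e)
    s=np.linalg.lstsq(np.c_[d,-e],b-a,rcond=None)[0]
    x,y=a+s[0]*d,b+s[1]*e
    return (x+y)/2,np.linalg.norm(x-y)
E
python3 - <<'E'
from h import *
S=cams.get_image('scene');T=cams.get_image('top')
for n,i in(('scene',S),('top',T)):
    cv2.imwrite(f'pics/{n}0.png',i['pixels']); print({k:v for k,v in i.items() if k!='pixels'})
for n in['vise','vise_seat','jaw_plate','casting','green_tray','green_tray_floor','red_tray','reject','spray_can','paste_jar','hammer','angle_block']:
    a=finder.tip_of('scene',n);b=finder.tip_of('top',n)
    print(n,[(np.round(x['at'],1).tolist(),round(x['conf'],2)) for x in a[:2]],[(np.round(x['at'],1).tolist(),round(x['conf'],2)) for x in b[:2]])
    if a and b:
        p,e=tri(S,a[0]['at'],T,b[0]['at']);print('   ',p.round(4),round(e,4))
print(ctrl.get_obs())
E
```

```text
pics
{'fx': 348.396118447477, 'fy': 348.396118447477, 'cx': 253.49138285675758, 'cy': 195.18708449664743, 'position': array([ 1.0290061 , -0.38842842,  0.54838522]), 'attitude': array([0.86377502, 0.43322824, 0.863327  ])}
{'fx': 385.5005109722717, 'fy': 385.5005109722717, 'cx': 254.3234156500641, 'cy': 193.81544568670103, 'position': array([ 0.36643333, -0.00945052,  1.07180938]), 'attitude': array([ 0.15872523, -0.10490103, -1.59852581])}
vise [([259.3, 206.8], 0.71)] [([248.0, 219.5], 0.72)]
    [ 0.4757  0.0433 -0.0077] 0.0034
vise_seat [([262.1, 193.2], 0.69)] [([249.6, 213.5], 0.77), ([380.1, 206.9], 0.55)]
    [0.4879 0.0383 0.0445] 0.0023
jaw_plate [([287.3, 203.6], 0.6), ([120.2, 277.3], 0.32)] [([242.3, 181.7], 0.66)]
    [0.5705 0.0519 0.0583] 0.0053
casting [([200.2, 224.8], 0.85), ([233.8, 261.8], 0.85)] [([250.1, 216.3], 0.9), ([305.7, 175.0], 0.77)]
    [ 0.4576 -0.0342 -0.0171] 0.1569
green_tray [([326.2, 169.1], 0.72)] [([151.2, 232.0], 0.69), ([152.0, 235.4], 0.29)]
    [ 0.4486  0.3174 -0.0094] 0.0054
green_tray_floor [([322.6, 166.4], 0.61)] [([149.2, 234.0], 0.67
[... 608 characters left out ...]
0.3115  0.0067] 0.008
angle_block [([312.8, 294.3], 0.86)] []
{'t': 1.3, 'q': array([ 1.02299528e+00,  5.26990522e-02,  1.61288480e+00, -3.59122008e-05,
        1.47602388e+00, -1.18996760e-01]), 'dq': array([ 0.00098541,  0.00036207,  0.00106132, -0.00057096,  0.00073747,
        0.00026585]), 'effort': array([ 1.07451947e-04, -3.93681800e+01, -3.70455837e+01, -1.50185847e-04,
        6.33007057e-04, -1.38414728e-05]), 'tool_pos': array([0.2598608 , 0.56839484, 0.24831326]), 'tool_rot': array([-0.88784301,  1.38207003,  0.88777937]), 'contact_force': array([ 0.98109414,  0.03116127, -0.32161805]), 'wrist_torque': array([-0.02951663,  0.01853319, -0.04290771]), 'opening': 0.0854735999794527}
```

View pics/scene0.png

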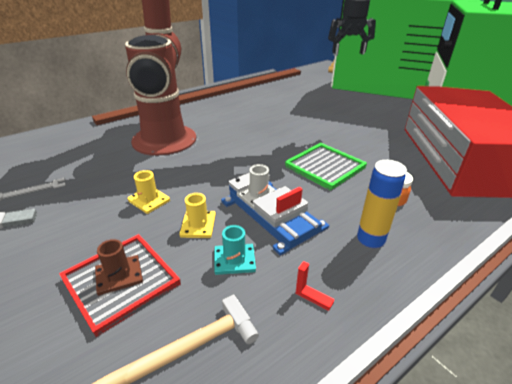

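View pics/top0.png

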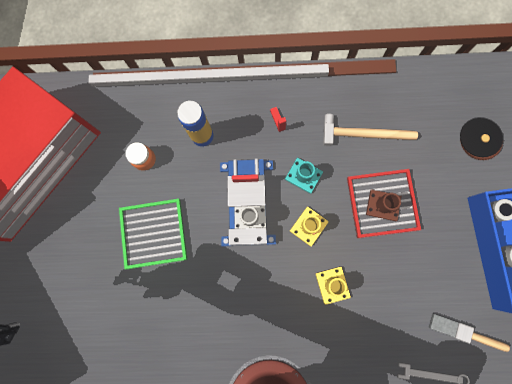

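```bash
python3 - <<'E'
from h import *
S=cams.get_image('scene');T=cams.get_image('top')
a=cv2.resize(S['pixels'][155:255,210:335],None,fx=5,fy=5,interpolation=cv2.INTER_CUBIC)[:,:]
b=cv2.resize(T['pixels'][150:255,205:285],None,fx=5,fy=5,interpolation=cv2.INTER_CUBIC)
h=np.zeros((525,625+400,3),np.uint8);h[:500,:625]=a;h[:525,625:]=b
cv2.imwrite('pics/c1.png',cv2.resize(h,None,fx=.78,fy=.78,interpolation=cv2.INTER_AREA))
for n,i,z in(('S',S,.018),('T',T,.018)):
    hsv=cv2.cvtColor(i['pixels'],cv2.COLOR_BGR2HSV)
    g=cv2.inRange(hsv,(50,120,80),(75,255,255))
    if n=='S': g[:,:280]=0;g[:140]=0;g[195:]=0;g[:,372:]=0
    c=max(cv2.findContours(g,cv2.RETR_EXTERNAL,cv2.CHAIN_APPROX_NONE)[0],key=cv2.contourArea)
    q=cv2.approxPolyDP(cv2.convexHull(c),6,True)[:,0]
    P=np.array([atz(i,p,z) for p in q]);print(n,'green',q.tolist(),P.round(4).tolist(),P.mean(0).round(4))
    r=cv2.inRange(hsv,(0,170,80),(6,255,255))|cv2.inRange(hsv,(174,170,80),(180,255,255))
    m=np.zeros_like(r); 
    if n=='S': m[180:220,270:310]=255
    else: m[165:190,225:265]=255
    c=max(cv2.findContours(r&m,cv2.RETR_EXTERNAL,cv2.CHAIN_APPROX_NONE)[0],key=cv2.contourArea)
    rr=cv2.boxPoints(cv2.minAreaRect(c)); P=np.array([atz(i,p,.098) for p in rr]);print(n,'plate',rr.round(1).tolist(),P[:,:2].round(4).tolist(),P.mean(0).round(4))
for n in('casting','vise','jaw_plate'):
    for c,i in(('scene',S),('top',T)):
        for f in finder.regions_of(c,n)[:4]:
            g=f['region'].astype(np.uint8);ys,xs=np.nonzero(g);print(n,c,np.round(f['at'],1),round(f['conf'],2),xs.min(),xs.max(),ys.min(),ys.max(),g.sum())
E
```

```text
S green [[285, 164], [319, 143], [366, 163], [331, 189]] [[0.3854, 0.2036, 0.018], [0.3521, 0.3758, 0.018], [0.5218, 0.3983, 0.018], [0.5524, 0.2188, 0.018]] [0.453  0.2991 0.018 ]
S plate [[272.0, 201.0], [300.0, 187.0], [305.79998779296875, 198.60000610351562], [277.79998779296875, 212.60000610351562]] [[0.5805, -0.0063], [0.5776, 0.0769], [0.6169, 0.0575], [0.6177, -0.0212]] [0.5982 0.0267 0.098 ]
T green [[178, 199], [185, 259], [125, 268], [119, 208]] [[0.5377, 0.2372, 0.018], [0.3721, 0.2174, 0.018], [0.3527, 0.3817, 0.018], [0.5179, 0.4032, 0.018]] [0.4451 0.3099 0.018 ]
T plate [[231.89999389648438, 175.8000030517578], [256.8999938964844, 174.6999969482422], [257.1000061035156, 178.0], [232.0, 179.0]] [[0.5805, 0.0782], [0.581, 0.0133], [0.5725, 0.0131], [0.572, 0.078]] [0.5765 0.0456 0.098 ]
casting scene [256.2 186.4] 0.86 237 273 165 207 794
casting scene [196.8 219.9] 0.84 180 214 193 237 1165
casting scene [232.3 254.3] 0.83 214 255 226 275 1589
casting scene [146.1 194. ] 0.71 128 168 171 213 977
casting top [336.7 285.3] 0.98 316 350 267 303 908
casting top [304.6 176.3] 0.78 285 321 158 192 789
casting top [311.6 226. ] 0.61 291 328 207 244 862
casting top [248.4 213.2] 0.56 235 265 206 227 636
vise scene [283.5 216.3] 0.81 221 328 175 254 3412
vise top [246.3 191.8] 0.71 221 274 159 245 2656
jaw_plate scene [279.7 208.7] 0.88 254 306 187 226 1369
jaw_plate top [246.5 191.6] 0.62 228 265 174 206 1165
```

View pics/c1.png

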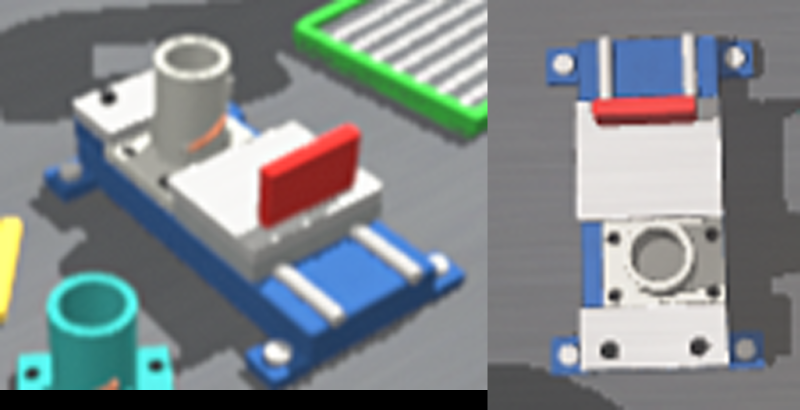

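```bash
python3 - <<'E'
from h import *
S=cams.get_image('scene');T=cams.get_image('top')
t=lambda X,Y:(205+(X-487.5)/3.9-.5+.1,150+Y/3.9-.5)
s=lambda X,Y:(210+X/3.9-.5,155+Y/3.9-.5)
p,e=tri(S,s(192,57),T,t(662,257));print('barrel top',p.round(4),e,'top@.11',atz(T,t(662,257),.11).round(4),'scene@.11',atz(S,s(192,57),.11).round(4))
for n,a in dict(jaw=[(577,100),(722,98),(578,217),(722,219)],fix=[(581,308),(726,303),(581,366),(728,367)]).items():
    print(n,[atz(T,t(*q),.056)[:2].round(4).tolist() for q in a])
for n,a in dict(fix=[(74,100),],jaw=[(170,183),(255,250),(381,185),(303,122)]).items():
    print('S',n,[atz(S,s(*q),.056)[:2].round(4).tolist() for q in a])
# plate top corners both views: casting-side left/right
print('S plate top',[atz(S,s(*q),.098)[:2].round(4).tolist() for q in[(260,172),(349,127),(270,178),(360,132)]])
print('plate rear edge T',[atz(T,t(*q),.098)[:2].round(4).tolist() for q in[(593,99),(697,96)]])
p1=tri(S,s(265,175),T,t(697,97));print('plate right end of top',p1)
o=ctrl.get_obs();print(R.from_rotvec(o['tool_rot']).as_matrix().round(3),o['t'])
E
```

```text
barrel top [0.4757 0.0363 0.1086] 0.002471656542637654 top@.11 [0.4748 0.0352 0.11  ] scene@.11 [0.4779 0.0361 0.11  ]
jaw [[0.5921, 0.0937], [0.5898, -0.0067], [0.5103, 0.0944], [0.5055, -0.0039]]
fix [[0.448, 0.0935], [0.4483, -0.0047], [0.4091, 0.0942], [0.4054, -0.0046]]
S fix [[0.4062, -0.0045]]
S jaw [[0.5139, -0.007], [0.5914, -0.0052], [0.5898, 0.0928], [0.5129, 0.0984]]
S plate top [[0.5792, 0.0063], [0.5764, 0.0749], [0.5867, 0.0072], [0.5838, 0.0766]]
plate rear edge T [[0.5831, 0.0788], [0.5825, 0.0097]]
plate right end of top (array([0.58169898, 0.00899338, 0.09635194]), np.float64(0.0017607785772967633))
[[-0.    -0.909  0.416]
 [ 0.     0.416  0.909]
 [-1.     0.     0.   ]] 1.8
```

Emit:
step_arm(
  moves=[
    [[0,-46.8,-36.3],[-24.6,0,0],0],
    [[0,-46.8,-36.3],[-24.6,0,0],0],
    [[0,-46.8,-36.3],[-24.6,0,0],0],
    [[0,-46.8,-36.3],[-24.6,0,0],0],
    [[0,-46.8,-36.3],[-24.6,0,0],0],
    [[0,-46.8,-36.3],[-24.6,0,0],0],
    [[0,-46.8,-36.3],[-24.6,0,0],0],
    [[0,-46.8,-36.3],[-24.6,0,0],0],
    [[0,-46.8,-36.3],[-24.6,0,0],0],
    [[0,-46.8,-36.3],[-24.6,0,0],0],
  ],
  grip_force=40,
)

```text
t: 2.63
tool_pos: [0.4519, 0.2008, 0.2487]
tool_rot: [-1.21, 1.208, 1.209]
contact_force: [0.7, 0.3, -0.1]
opening: 0.0001
```

Emit:
step_arm(
  moves=[
    [[0,-8.4,-15.8],[0,0,0],0],
    [[0,-8.4,-15.8],[0,0,0],0],
    [[0,-8.4,-15.8],[0,0,0],0],
    [[0,-8.4,-15.8],[0,0,0],0],
    [[0,-8.4,-15.8],[0,0,0],0],
    [[0,-8.4,-15.8],[0,0,0],0],
    [[4,-8.4,-15.8],[0,0,0],0],
    [[8,-8.4,-15.8],[0,0,0],0],
    [[11,-8.4,-15.8],[0,0,0],0],
    [[11,-8.4,-15.8],[0,0,0],0],
  ],
)

```text
t: 3.47
tool_pos: [0.5305, 0.0445, 0.1309]
tool_rot: [-1.203, 1.217, 1.221]
contact_force: [-0.5, 0.5, -1.2]
opening: 0.0002
```

```bash
python3 - <<'E'
from h import *
S=cams.get_image('scene');T=cams.get_image('top')
a=cv2.resize(S['pixels'][105:255,210:335],None,fx=3,fy=3,interpolation=cv2.INTER_CUBIC)
b=cv2.resize(T['pixels'][120:270,205:305],None,fx=3,fy=3,interpolation=cv2.INTER_CUBIC)
cv2.imwrite('pics/c2.png',np.hstack([a,b]));print(ctrl.get_obs())
E
```

```text
{'t': 3.5667, 'q': array([-5.69075878e-02, -6.20534929e-02,  1.91706587e+00,  8.15349702e-04,
        1.28811121e+00, -1.62997433e+00]), 'dq': array([-0.00414802, -0.03347606, -0.06809229, -0.00188511, -0.00631087,
       -0.00310718]), 'effort': array([-4.52376623e-02, -2.96447182e+01, -3.21079624e+01,  2.93742733e-04,
        6.56014821e-02,  3.68822293e-03]), 'tool_pos': array([0.5351238 , 0.04404066, 0.13819998]), 'tool_rot': array([-1.20936079,  1.20868411,  1.21220716]), 'contact_force': array([ 0.46735511, -0.26109284,  0.99185354]), 'wrist_torque': array([0.02479704, 0.01026561, 0.00959206]), 'opening': -4.685639734157383e-05}
```

View pics/c2.png

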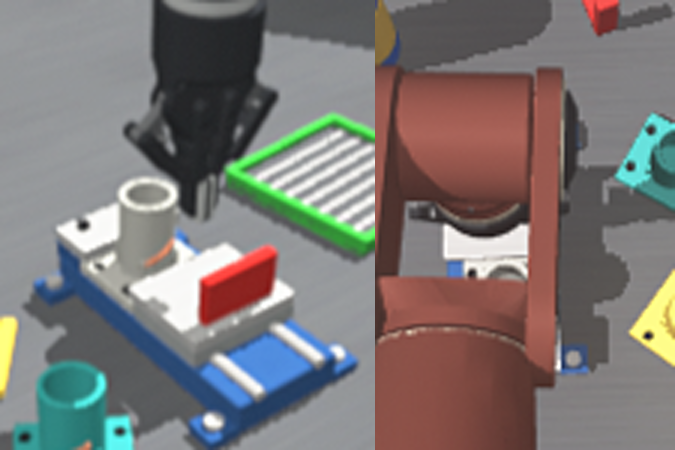

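Emit:
step_arm(
  moves=[
    [[2.5,0,0],[0,0,0],0],
    [[5,0,0],[0,0,0],0],
    [[5.5,0,0],[0,0,0],0],
    [[5.5,0,0],[0,0,0],0],
    [[5.5,-1,0],[0,0,0],0],
    [[5.5,-2,0],[0,0,0],0],
    [[5.5,-2.5,0],[0,0,0],0],
    [[5.5,-3,0],[0,0,0],0],
    [[5.5,-3.5,0],[0,0,0],0],
    [[5.5,-4,0],[0,0,0],0],
  ],
)

```text
t: 4.4
tool_pos: [0.5751, 0.0441, 0.0843]
tool_rot: [-1.208, 1.211, 1.214]
contact_force: [-7.1, -0.0, 4.5]
opening: 0.0001
```

Emit:
step_arm(
  moves=[
    [[0,-0.6,0],[0,0,0],0],
    [[0,-1.2,0],[0,0,0],0],
    [[0,-1.7,0],[0,0,0],0],
    [[0,-2.1,0],[0,0,0],0],
    [[0,-2.4,0],[0,0,0],0],
    [[0,-2.6,0],[0,0,0],0],
    [[0,-2.6,0],[0,0,0],0],
    [[0,-2.6,0],[0,0,0],0],
    [[0,-2.6,0],[0,0,0],0],
    [[0,-2.6,0],[0,0,0],0],
  ],
)

```text
t: 5.23
tool_pos: [0.6009, 0.0442, 0.0843]
tool_rot: [-1.208, 1.211, 1.215]
contact_force: [-4.8, -0.5, 1.5]
opening: 0.0001
```

Not at the stop yet; continue by small steps.

Emit:
step_arm(
  moves=[
    [[0,-0.2,0],[0,0,0],0],
    [[0,-0.3,0],[0,0,0],0],
    [[0,-0.4,0],[0,0,0],0],
    [[0,-0.5,0],[0,0,0],0],
    [[0,-0.6,0],[0,0,0],0],
    [[0,-0.6,0],[0,0,0],0],
    [[0,-0.6,0],[0,0,0],0],
    [[0,-0.6,0],[0,0,0],0],
    [[0,-0.6,0],[0,0,0],0],
    [[0,-0.6,0],[0,0,0],0],
  ],
)

```text
t: 6.07
tool_pos: [0.6036, 0.0443, 0.0843]
tool_rot: [-1.203, 1.219, 1.223]
contact_force: [-17.2, -0.9, 9.9]
opening: 0.0001
```

Emit:
step_arm(
  moves=[
    [[0,0.6,0],[0,0,0],0],
    [[0,1.0,0],[0,0,0],0],
    [[-3,1.0,0],[0,0,0],0],
    [[-7,1.0,0],[0,0,0],0],
    [[-9,2,0],[0,0,0],0.5],
    [[-9,6,-0.4],[0,0,0],1],
    [[-9,10,-0.8],[0,0,0],1],
    [[-9,12.9,-0.8],[0,0,0],1],
    [[-9,12.9,-0.8],[0,0,0],1],
    [[-9,12.9,-0.8],[0,0,0],1],
  ],
)

```text
t: 6.9
tool_pos: [0.4757, 0.0359, 0.1768]
tool_rot: [-1.205, 1.216, 1.22]
contact_force: [1.3, 0.5, 0.7]
opening: 0.0724
```

```bash
python3 - <<'E'
from h import *
S=cams.get_image('scene');T=cams.get_image('top')
a=cv2.resize(S['pixels'][105:255,210:335],None,fx=4,fy=4,interpolation=cv2.INTER_CUBIC)
cv2.imwrite('pics/c3.png',a);o=ctrl.get_obs();print(o['tool_pos'],o['tool_rot'],R.from_rotvec(o['tool_rot']).as_matrix().round(3))
E
```

```text
[0.47724623 0.03577007 0.17731357] [-1.20500816  1.21666317  1.21987371] [[-0.012 -1.    -0.002]
 [ 0.    -0.002  1.   ]
 [-1.     0.012  0.   ]]
```

View pics/c3.png

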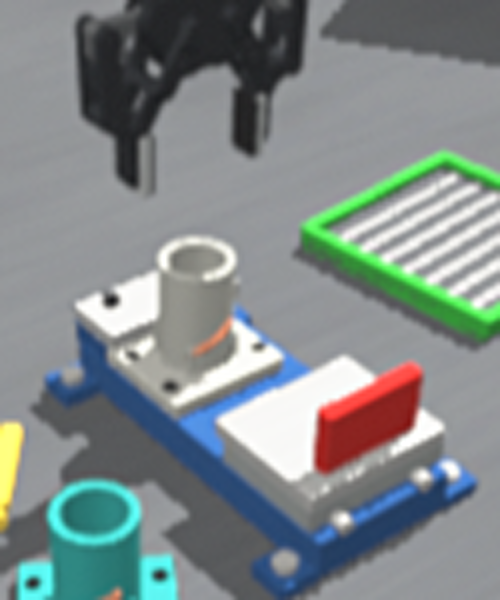

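Emit:
step_arm(
  moves=[
    [[3,0.1,0],[0,0,-0.7],1],
    [[6,0.1,0],[0,0,-0.7],1],
    [[8,0.1,0],[0,0,-0.7],1],
    [[9.4,0.1,0],[0,0,-0.7],1],
    [[9.4,0.1,0],[0,0,-0.7],1],
    [[9.4,0.1,0],[0,0,-0.7],1],
    [[9.4,0.1,0],[0,0,-0.7],0.6],
    [[9.4,0.1,0],[0,0,-0.7],0.5],
    [[9.4,0.1,0],[0,0,-0.7],0.3],
    [[9.4,0.1,0],[0,0,-0.7],0.3],
  ],
  grip_force=40,
)

```text
t: 7.83
tool_pos: [0.4765, 0.0359, 0.0852]
tool_rot: [-1.212, 1.205, 1.209]
contact_force: [-0.3, 0.6, 3.3]
opening: 0.0457
```

Emit:
step_arm(
  moves=[
    [[0,0,0],[0,0,0],0.2],
    [[0,0,0],[0,0,0],0.2],
    [[0,0,0],[0,0,0],0.2],
    [[0,0,0],[0,0,0],0.2],
    [[0,0,0],[0,0,0],0.2],
    [[0,0,0],[0,0,0],0.2],
    [[0,0,0],[0,0,0],0.2],
    [[0,0,0],[0,0,0],0.2],
    [[0,0,0],[0,0,0],0.2],
    [[0,0,0],[0,0,0],0.2],
  ],
)

```text
t: 8.67
tool_pos: [0.4765, 0.0359, 0.0852]
tool_rot: [-1.212, 1.205, 1.209]
contact_force: [-0.9, -0.2, 1.8]
opening: 0.0461
```

Emit:
step_arm(
  moves=[
    [[0,-0.3,0],[0,0,0],0.2],
    [[0,-0.6,0],[0,0,0],0.2],
    [[0,-0.9,0],[0,0,0],0.2],
    [[0,-1.2,0],[0,0,0],0.2],
    [[0,-1.5,0],[0,0,0],0.2],
    [[0,-1.8,0],[0,0,0],0.2],
    [[0,-2.0,0],[0,0,0],0.2],
    [[0,-2.1,0],[0,0,0],0.2],
    [[0,-2.1,0],[0,0,0],0.2],
    [[0,-2.1,0],[0,0,0],0.2],
  ],
  grip_force=60,
)

```text
t: 9.5
tool_pos: [0.4979, 0.0359, 0.0853]
tool_rot: [-1.213, 1.204, 1.208]
contact_force: [-0.7, -0.7, 2.1]
opening: 0.0454
```

```bash
python3 - <<'E'
from h import *
S=cams.get_image('scene')
cv2.imwrite('pics/c4.png',cv2.resize(S['pixels'][105:255,210:335],None,fx=4,fy=4,interpolation=cv2.INTER_CUBIC));o=ctrl.get_obs();print(o['tool_pos'],o['contact_force'],o['opening'])
E
```

```text
[0.49791746 0.0359289  0.08527133] [-0.42678111  0.50476349  2.00207431] 0.045895617973453054
```

View pics/c4.png

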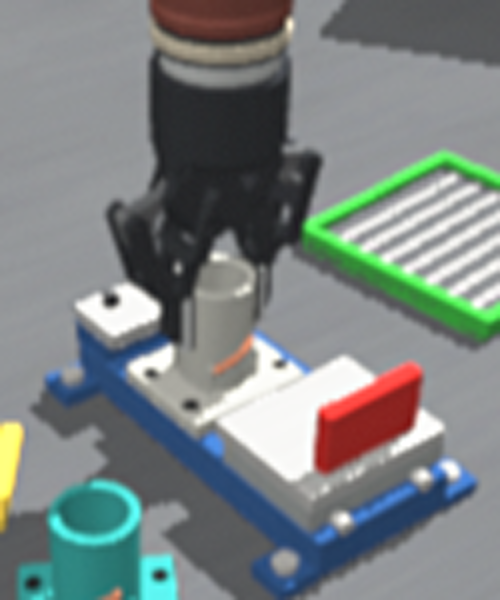

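Emit:
step_arm(
  moves=[
    [[-0.5,0,0],[0,0,0],0.2],
    [[-1.5,0,0],[0,0,0],0.2],
    [[-3,0,0],[0,0,0],0.2],
    [[-4.5,0,0],[0,0,0],0.2],
    [[-6,0,0],[0,0,0],0.2],
    [[-7.5,0,0],[0,0,0],0.2],
    [[-9,0,0],[0,0,0],0.2],
    [[-9.5,0,0],[0,0,0],0.2],
    [[-10,0,0],[0,0,0],0.2],
    [[-10,0,0],[0,0,0],0.2],
  ],
)

```text
t: 10.38
tool_pos: [0.4978, 0.0358, 0.1861]
tool_rot: [-1.213, 1.203, 1.206]
contact_force: [-0.3, -0.5, -3.4]
opening: 0.0453
```

Emit:
step_arm(
  moves=[
    [[0,0.3,1.5],[0,0,0],0.2],
    [[0,0.9,4.5],[0,0,0],0.2],
    [[0,1.5,8],[0,0,0],0.2],
    [[0,2.2,11.5],[0,0,0],0.2],
    [[0,2.9,15],[0,0,0],0.2],
    [[0,3.6,18.5],[0,0,0],0.2],
    [[0,4.2,22],[0,0,0],0.2],
    [[0,4.8,25],[0,0,0],0.2],
    [[0,5.2,26.8],[0,0,0],0.2],
    [[0,5.3,27.4],[0,0,0],0.2],
  ],
)

```text
t: 11.22
tool_pos: [0.4425, 0.312, 0.1843]
tool_rot: [-1.215, 1.204, 1.211]
contact_force: [-1.3, 0.1, -3.0]
opening: 0.0456
```

```bash
python3 - <<'E'
from h import *
S=cams.get_image('scene');T=cams.get_image('top')
a=cv2.resize(S['pixels'][80:230,260:410],None,fx=2.6,fy=2.6,interpolation=cv2.INTER_CUBIC)
b=cv2.resize(T['pixels'][150:300,80:230],None,fx=2.6,fy=2.6,interpolation=cv2.INTER_CUBIC)
cv2.imwrite('pics/c5.png',np.hstack([a,b]));o=ctrl.get_obs();print(o['tool_pos'],o['contact_force'],o['opening'],R.from_rotvec(o['tool_rot']).as_matrix().round(3))
E
```

```text
[0.4433334  0.31013326 0.18453135] [ 0.02673355 -0.37220815 -3.40964199] 0.045887558844909124 [[ 0.004 -1.    -0.004]
 [-0.001 -0.004  1.   ]
 [-1.    -0.004 -0.001]]
```

View pics/c5.png

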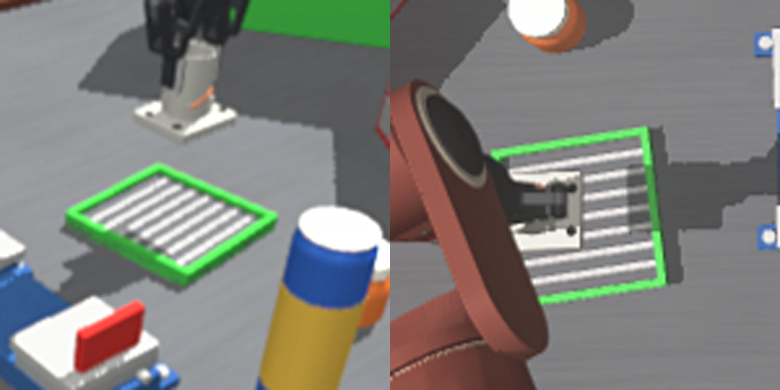

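Emit:
step_arm(
  moves=[
    [[1.5,0,0],[0,0,0],0.2],
    [[3.5,0,0],[0,0,0],0.2],
    [[5.5,0,0],[0,0,0],0.2],
    [[7.5,0,0],[0,0,0],0.2],
    [[9,0,0],[0,0,0],0.2],
    [[10,0,0],[0,0,0],0.2],
    [[10.6,0,0],[0,0,0],0.2],
    [[11,0,0],[0,0,0],0.2],
    [[11.2,0,0],[0,0,0],0.2],
    [[11.2,0,0],[0,0,0],0.2],
  ],
)

```text
t: 12.15
tool_pos: [0.4443, 0.31, 0.0729]
tool_rot: [-1.215, 1.204, 1.208]
contact_force: [1.0, 0.6, -4.5]
opening: 0.0454
```

Emit:
step_arm(
  moves=[
    [[0.1,0,0],[0,0,0],0.2],
    [[0.2,0,0],[0,0,0],0.2],
    [[0.3,0,0],[0,0,0],0.2],
    [[0.4,0,0],[0,0,0],0.2],
    [[0.5,0,0],[0,0,0],0.2],
    [[0.6,0,0],[0,0,0],0.2],
    [[0.6,0,0],[0,0,0],0.2],
    [[0.65,0,0],[0,0,0],0.2],
    [[0.7,0,0],[0,0,0],0.2],
    [[0.7,0,0],[0,0,0],0.2],
  ],
)

```text
t: 12.98
tool_pos: [0.4443, 0.3099, 0.0658]
tool_rot: [-1.215, 1.204, 1.208]
contact_force: [0.7, -0.2, -4.8]
opening: 0.0455
```

Emit:
step_arm(
  moves=[
    [[0.03,0,0],[0,0,0],0.2],
    [[0.06,0,0],[0,0,0],0.2],
    [[0.09,0,0],[0,0,0],0.2],
    [[0.12,0,0],[0,0,0],0.2],
    [[0.15,0,0],[0,0,0],0.2],
    [[0.15,0,0],[0,0,0],0.2],
    [[0.15,0,0],[0,0,0],0.2],
    [[0.15,0,0],[0,0,0],0.2],
    [[0.15,0,0],[0,0,0],0.2],
    [[0.15,0,0],[0,0,0],0.2],
  ],
)

```text
t: 13.82
tool_pos: [0.4445, 0.3099, 0.0653]
tool_rot: [-1.215, 1.204, 1.208]
contact_force: [-4.0, -2.5, 5.1]
opening: 0.0452
```

Emit:
step_arm(
  moves=[
    [[0,0,0],[0,0,0],0.5],
    [[0,0,0],[0,0,0],0.6],
    [[0,0,0],[0,0,0],0.8],
    [[0,0,0],[0,0,0],1],
    [[0,0,0],[0,0,0],1],
    [[0,0,0],[0,0,0],1],
    [[0,0,0],[0,0,0],1],
    [[0,0,0],[0,0,0],1],
    [[0,0,0],[0,0,0],1],
    [[0,0,0],[0,0,0],1],
  ],
)

```text
t: 14.65
tool_pos: [0.4445, 0.31, 0.0653]
tool_rot: [-1.215, 1.204, 1.208]
contact_force: [0.6, 0.3, -0.8]
opening: 0.0849
```

Emit:
step_arm(
  moves=[
    [[-1,0,0],[0,0,0],1],
    [[-3,0,0],[0,0,0],1],
    [[-5,0,0],[0,0,0],1],
    [[-7,0,0],[0,0,0],1],
    [[-9,0,0],[0,0,0],1],
    [[-12,0,0],[0,0,0],1],
    [[-15,0,0],[0,0,0],1],
    [[-17,0,0],[0,0,0],1],
    [[-18,0,0],[0,0,0],1],
    [[-18,0,0],[0,0,0],1],
  ],
)

```text
t: 15.48
tool_pos: [0.4449, 0.3108, 0.2492]
tool_rot: [-1.216, 1.198, 1.205]
contact_force: [0.1, -0.0, -0.6]
opening: 0.0855
```

```bash
python3 - <<'E'
from h import *
S=cams.get_image('scene')
cv2.imwrite('pics/c6.png',cv2.resize(S['pixels'],(800,600)));o=ctrl.get_obs();print(o['t'],o['tool_pos'],o['contact_force'],o['opening'])
E
```

```text
15.5333 [0.44400044 0.31033861 0.24661823] [-0.55507087  0.36730387  0.42917841] 0.08526812271325393
```

View pics/c6.png

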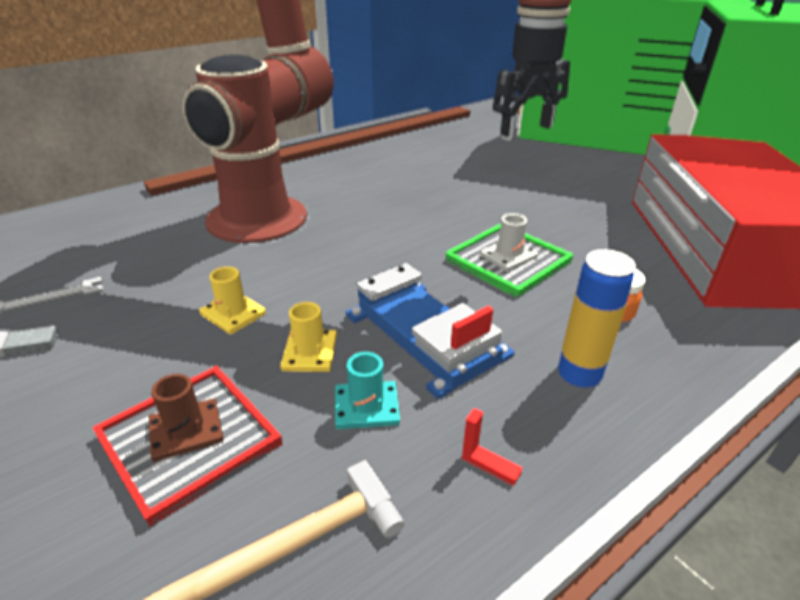

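The casting stands upright in the green-rimmed tray (barrel top about (513,220) in the 800x600 picture). The jaw is open at (455,330), everything else is where it was, and the gripper is clear.

```bash
python3 -c "
from station import ctrl
print(ctrl.finish_job())"
```

```text
the job is handed in; nothing more can be done
None
```

The casting now stands upright in the green-rimmed tray, released, and the vise is still open. I handed the job in at about 15.5 s of the 56 s allowed; no verdict is reported.

- **Vise:** I pushed the red plate with closed fingers until it stopped moving, at about 17 N. The pictures then showed the jaw fully open and the casting still on its seat.
- **Casting:** I gripped the barrel (46 mm opening), slid it 21 mm towards the sliding jaw, and lifted it upright. I lowered it until it touched the tray floor at the tool height I had predicted, with about 5 N upward force, then let go.
- **Last checks:** The final picture shows the casting upright in the tray and the jaw open. The reject and the loose things look unmoved by eye. The gripper was open about 0.25 m up, with almost no contact force.
- **Disagreement:** The two cameras differed by about 13 mm on the tray's centre. I used the top camera's position, where the tray came out at its true size. The difference is small against the 50 mm allowed. I didn't measure the casting's final position separately.

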